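# Mark a slat in the cam-lift jig

### The job

In the wooden marking jig, slide the slat along its channel until the pencilled circle is right under the point hanging above it, leave it lying in the channel and let go of it. Then pull the cam lever on the jig's right side up to upright, where the cam lifts the deck highest and presses the circle against the point, and finish still holding the lever there with the gripper, because its spring would throw it back. The point may not press on the wood outside the circle, and the other things on the table stay where they are.

Things in the scene. Friction and masses are not known exactly. Their poses are not given: they have to be found in the camera images.
- jig: Fixed marking jig. Origin on the table below the point; z up, y left along the channel, x away from the robot (yaw -0.15 to 0.1). Plywood base x -48..58, y -165..105, 12 mm high. Aluminium column (x 31..57, y -17..17 mm) with an arm at z 138..162 mm (cap to 172) over the channel, with a 20 mm thick sleeve (lower end z 78) for the point. Cam shaft along y at x 0, z 22 mm; lever at its right end.
- slat: The work: loose plain wooden slat, 27 mm wide (x), 235 long (y), 7 thick, about 80 g, lying in the channel. Origin: centre of its underside, 50 mm above the table while the deck is down. Its left (+y) end juts at least 40 mm past the deck: grip it there across the width, 20 mm from the end. The circle starts 20 to 60 mm right (-y) of the point, so the slat must go left.
- circle (a point): Centre of the pencilled circle (11 mm across, with a cross through it) on the slat's top face, 60 mm to the right (-y) of the slat's middle.
- point_tip (a point): Lower end of a steel pin, 8 mm thick with a conical end, hanging from the sleeve above the channel. This end is 60 mm above the table, 3 mm above the slat's top while the deck is down.
- point (a joint): How far the point is pushed up into its sleeve against a spring (1.5 N at first, plus 1.5 N per mm), m: 0 = hanging free, about 0.0016 with the slat under it and the deck at its highest.
- lift_deck (a joint): Lift of the deck, m: 0 = down, 0.0048 = highest; driven only by the cam. The wooden deck is 40 mm wide, 130 long (jig y -55..75 mm), its top 50 mm above the table when down, with cheeks 6 mm high (y -45..45 mm, outer faces 42 mm apart) that leave the slat about 1 mm play on each side.
- cam_lever (a joint): Cam lever angle, rad. 0 = thrown back by its spring, leaning away from the robot (+x) 0.9 rad from upright; grows as it is pulled up and towards the robot; 0.9 = upright, highest lift; beyond (to 1.5) the deck sinks again. Turns about the shaft line (jig x 0, z 22 mm, along y). Its spring pulls back with 0.24 N m at 0, 0.6 N m at 0.9 (7 N at the handle).
- handle_mid (a point): Middle of the round dark wooden handle bar at the end of the cam lever, on the bar's axis, at jig y -198 mm, 90 mm from the shaft line; 78 mm above the table when thrown back, 112 when upright. The bar is 14 mm thick, parallel to the jig's y, y -164..-226 mm (18 mm end cap to -230); the flat steel arm is at its left end, y -156..-164. Grip the bar from above.
- wood_rib: Bystander: half-moon wooden rib, 40 x 89 x 8 mm, lying on the table. Origin under its centre.
- tape_roll: Bystander: roll of tape lying flat, 96 mm across, 25 high. Origin under its centre.
- ring_cutter: Bystander: round ring cutter, 66 mm across, 26 high. Origin under its centre.
- slip_jar: Bystander: small jar with a screw lid, 58 mm across, 75 high. Origin under its centre.
- eraser: Bystander: eraser in a sleeve, 19 x 40 x 12 mm. Origin under its centre.

How it is judged:
By the outcome, as a careful person would: the job done as asked, in the order asked, and still so for the second after the job is handed in, while the arm keeps its last pose, push and grip.
It also fails if it takes over 56 s, if anything falls off the work surface, if the arm or the gripper's body presses on something with over 40 N, if the wrist force passes 120 N, or if a joint passes its speed limit or range.

### The arm

A 7-joint arm with a two-finger parallel gripper is mounted at the origin on the work surface; the furniture and walls round the work are solid. World frame = base frame: x ahead of the robot, y to its left, z up, the work surface at z = 0. Lengths are in m, angles in degrees, forces in N, time in s.
With the tool pointing down it reaches from about 0.35 to 0.9 m from the base axis. Payload 7.2 kg.
Tool frame: the origin (TCP) lies at the very end of the fingers, on their centre line; the grasp point (between the pads) lies 19 mm behind it; z points along the fingers, y is the line along which they close (so a half turn about z gives the same grasp; the last joint's range is limited). The gripper opens to 85 mm and grips with 20 to 120 N. Pads are 22 mm wide; open, the fingers measure 114 mm over their backs; the gripper's body (76 mm by 85 mm) begins 54 mm behind the grasp point. The pads swing forward as they close: fully open they stand 13 mm farther back than shut.
Start: joints at [-67.105, 23.554, -0.728, 91.456, 0.321, 64.991, -4.71], TCP at [0.282, 0.558, 0.231] pointing down, gripper open.
Joint ranges: [-169.25, 169.25], [-16.82, 113.86], [-84.01, 82.57], [7.8, 145.47], [-59.2, 239.2], [7.22, 106.19], [-163.78, 163.78]. Speed limits (degrees/s): [136.94, 136.94, 172.46, 172.46, 180, 180, 180].

### API

Orientations are given as [roll, pitch, yaw] about the fixed x, y, z axes, in that order (R = Rz(yaw) Ry(pitch) Rx(roll)).
In Python, from bench import read_state, imaging, ctrl, models gives the robot as it stands.
- The arm moves only by the shell command python3 -m jog 'ROWS' [OPENING] [FORCE]. ROWS is JSON, a list of rows, each an object of numbers: "x", "y", "z": the shift along the tool's x, y, z in mm; "yaw": the turn about the tool's z in degrees. In form: [{"x": .., "y": .., "z": .., "yaw": ..}, ...]. A call has 1 to 8 rows; each row shifts and turns the commanded pose from where the row before left it, along the tool's axes as they then stand; what a row does not reach is not made up. A row lasts 1/10 s, in which the tool goes at most 50 mm and 8.59 degrees, less where a joint would pass 70% of its speed; a pose out of reach is approached as far as the arm can. A call is refused whole if a number of a shift passes 50 or a number of a turn 8.59, either way. A call with a gripper value outside its range is refused whole. OPENING is the closure in counts, from 0 (fully open) to 255 (shut), set as the call begins (- or left out, the last holds). The fingers move at their own pace and stop on an object; FORCE is the grip in N (left out, the last holds). Time passes only in rows, so rows that do not move let the fingers close. It gives the time, the measured TCP pose, the force, the opening and the grip force at its end, in the units of the state.
- read_state(): the state, without advancing time (a new reading comes with each control period).
- imaging.read_camera(name): name is "scene" or "top" or "wrist"; returns a dict with "pixels" (384x512x3 uint8, blue, green, red), "fx", "fy", "cx", "cy" (pixels), "R" (3x3) and "t" (3): a world point X has camera coordinates R X + t; the wrist camera has in their place "T_tool_cam" (4x4, takes a point from camera to tool coordinates, whose origin is the TCP and whose axes are the flange's). Camera axes: x right, y down, z forward; pixel columns grow to the right and rows downward; lengths in m; the calibration is good to about 2 mm. A picture is of the moment at which its call begins: read the wrist's pose just before it. There is no depth.
- ctrl.hand_in(): hands the job in; it is judged then, once.
Trained networks look in a picture, given as the dict that the camera call returned (one of the last four; its "shot" number tells which), for a name from the list of things; names that differ only in an ending like _2 or _b are one class to them, and where a whole thing is asked for, a point or a joint stands for the part that bears it (a point fixed in the world has none). Each returns a list of dicts, best first, with "p" (0 to 1); they miss things now and then, are a little off and sometimes report something else, mostly with a low value. They report only what shows in the picture. A call takes as long as a camera call.
- models.boxes_of(picture, target): "box" ([left, top, right, bottom] in pixels, round what is visible of it).
The state is a dict: "t": time; "q": joint angles; "joint_vel": joint speeds; "tau": joint torques, N m; "position": TCP position; "orientation": TCP orientation; "wrist_force": force on the tool from outside, world axes, zero at the start; "moment": the same for the moment, N m; "grip_width": opening from 0.0 (shut) to 1.0 (fully open); "finger_force": force on a finger pad.
Only numpy, scipy, OpenCV 4.12 (cv2) and the standard library are available. Lean on these libraries where they do the work, as an engineer would, in place of code of your own. Each camera call takes 0.05 s, during which the arm holds its last target. There are 200 camera calls.

## Working session

There is one attempt and no reset: what is moved stays moved. The work goes in short steps, Python scripts to look and compute and a shell command to move; the robot and the scene stay as the last step left them, time stands still between calls to the robot, and variables do not carry over. Pictures are saved under pics/ and viewed, at most 10 in all, crops included, and the job is handed in when it is done.

```bash
mkdir -p pics; cat > h.py <<'E'
import numpy as np, cv2
from bench import read_state, imaging, ctrl, models
def snap(n,fn=None):
    s=read_state(); p=imaging.read_camera(n)
    if fn: cv2.imwrite('pics/'+fn,p['pixels'])
    return s,p
from scipy.spatial.transform import Rotation as Ro
def cam(p,s=None):
    if 'R' in p: return np.array(p['R']),np.array(p['t'])
    T=np.array(p['T_tool_cam']); W=np.eye(4)
    W[:3,:3]=Ro.from_euler('xyz',s['orientation'],degrees=True).as_matrix(); W[:3,3]=s['position']
    M=np.linalg.inv(W@T); return M[:3,:3],M[:3,3]
def proj(p,X,s=None):
    R,t=cam(p,s); c=np.atleast_2d(X)@R.T+t
    return np.c_[p['fx']*c[:,0]/c[:,2]+p['cx'],p['fy']*c[:,1]/c[:,2]+p['cy']]
def ray(p,u,s=None):
    R,t=cam(p,s); d=R.T@np.array([(u[0]-p['cx'])/p['fx'],(u[1]-p['cy'])/p['fy'],1]); return -R.T@t,d/np.linalg.norm(d)
def atz(p,u,z,s=None):
    o,d=ray(p,u,s); return o+d*(z-o[2])/d[2]
def tri(*rs):
    A=sum(np.eye(3)-np.outer(d,d) for o,d in rs); b=sum((np.eye(3)-np.outer(d,d))@o for o,d in rs); return np.linalg.solve(A,b)
E
python3 - <<'E'
from h import *
ims=[]
for n in ['scene','top']:
    s,p=snap(n,n+'0.png'); ims.append(p)
    for k in ['jig','slat','circle','point_tip','cam_lever','handle_mid','wood_rib','tape_roll','ring_cutter','slip_jar','eraser']:
        print(n,k,[([round(float(v)) for v in b['box']],round(float(b['p']),2)) for b in models.boxes_of(p,k)[:2]])
    R,t=cam(p); print('campos',-R.T@t,p['fx'])
print(s)
E
```

```text
scene jig [([253, 174, 387, 268], 0.65), ([308, 269, 328, 298], 0.63)]
scene slat [([259, 192, 336, 238], 0.95)]
scene circle []
scene point_tip []
scene cam_lever [([309, 220, 387, 256], 0.7)]
scene handle_mid [([306, 220, 389, 256], 0.84)]
scene wood_rib [([308, 269, 330, 298], 0.97)]
scene tape_roll [([353, 273, 392, 309], 0.72)]
scene ring_cutter []
scene slip_jar [([140, 164, 160, 191], 0.93), ([253, 175, 384, 268], 0.27)]
scene eraser [([171, 168, 186, 174], 0.42)]
campos [-0.26187005 -0.45074903  0.8702886 ] 411.9275742110402
top jig [([255, 174, 374, 224], 0.86)]
top slat [([253, 192, 329, 208], 0.8)]
top circle [([340, 176, 369, 214], 0.37)]
top point_tip []
top cam_lever [([332, 174, 372, 214], 0.67)]
top handle_mid [([333, 177, 370, 211], 0.48), ([254, 195, 331, 208], 0.42)]
top wood_rib [([332, 237, 350, 254], 0.76), ([253, 172, 374, 223], 0.66)]
top tape_roll [([359, 214, 396, 245], 0.77)]
top ring_cutter [([165, 230, 187, 249], 0.42)]
top slip_jar [([127, 220, 153, 246], 0.76), ([361, 216, 396, 244], 0.51)]
top eraser []
campos [0.14150212 0.01042115 1.33264444] 431.76737746082995
{'t': 0.6, 'q': array([-67.10382774,  23.55313846,  -0.72647196,  91.45602445,
         0.32048537,  64.99105484,  -4.70938388]), 'joint_vel': array([ 0.08833508, -0.04314869, -0.05433188, -0.04410198, -0.01716591,
        0.02444513, -0.00388035]), 'tau': array([-1.87231431e-04, -6.00078034e+01,  6.81530368e-01, -2.99619538e+01,
        1.40770100e-02,  2.22693678e-03,  2.29477382e-05]), 'position': array([0.2818531 , 0.55783512, 0.23130659]), 'orientation': array([1.79998181e+02, 7.12645412e-07, 1.53195879e+02]), 'wrist_force': array([-0.40348397,  0.06016537,  0.52205321]), 'moment': array([ 0.04107472, -0.02106281, -0.05480134]), 'finger_force': 0.0, 'grip_width': 0.9957149464467105}
```

View pics/scene0.png

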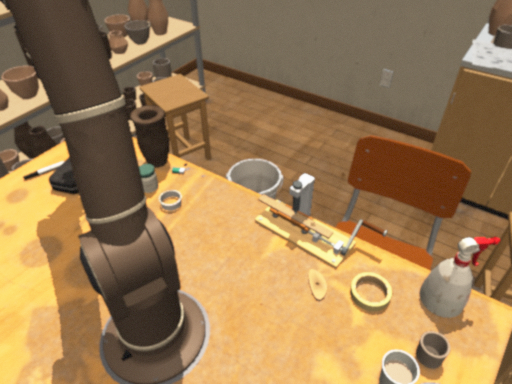

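View pics/top0.png

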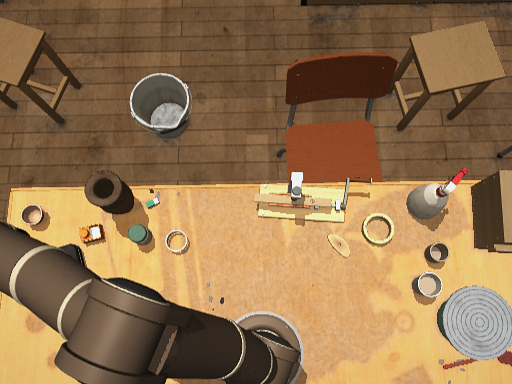

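The scene view shows the jig at about (253–387, 174–268). The top view shows its base at about (258–346, 183–223), the lever handle near (360, 194) and the slat's left end near (255, 200). I'll enlarge both.

```bash
python3 - <<'E'
import cv2,numpy as np
a=cv2.imread('pics/scene0.png')[170:270,250:392]; b=cv2.imread('pics/top0.png')[168:228,245:387]
o=np.vstack([cv2.resize(a,None,fx=5.6,fy=3.6,interpolation=2),cv2.resize(b,None,fx=5.6,fy=3.9,interpolation=2)])
print(o.shape);cv2.imwrite('pics/c1.png',o)
E
```

```text
(594, 795, 3)
```

View pics/c1.png

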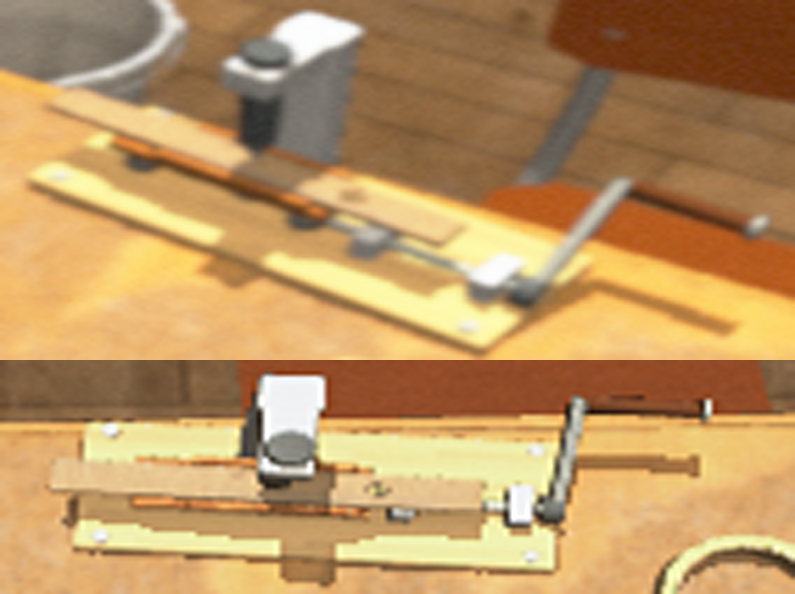

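The crop shows the base corners, the slat ends, the circle at crop pixel (377, 489) in the top view and (352, 193) in the scene view, and the handle. I'll fit the jig pose and slat offset to these.

```bash
cat > fit.py <<'E'
from h import *
from scipy.optimize import least_squares
_,ps=snap('scene'); _,pt=snap('top')
S=lambda x,y:np.array([250+x/5.6-.5,170+y/3.6-.5]); T=lambda x,y:np.array([245+x/5.6-.5,168+(y-360)/3.9-.5])
B=lambda x,y,z=12:(lambda sl,h:(x,y,z))
# obs: (cam,pix,fn(s)->jig mm), s = slat centre y
hx,hz=90*np.sin(.9),22+90*np.cos(.9)
obs=[(ps,S(28,183),lambda s:(-48,105,12)),(ps,S(485,350),lambda s:(-48,-165,12)),
(pt,T(88,422),lambda s:(58,105,12)),(pt,T(73,548),lambda s:(-48,105,12)),(pt,T(553,570),lambda s:(-48,-165,12)),(pt,T(558,450),lambda s:(58,-165,12)),
(pt,T(377,489),lambda s:(0,s-60,57)),(ps,S(352,193),lambda s:(0,s-60,57)),
(pt,T(52,475),lambda s:(0,s+117.5,57)),(pt,T(482,494),lambda s:(0,s-117.5,57)),
(pt,T(707,409),lambda s:(hx,-230,hz)),(ps,S(757,226),lambda s:(hx,-230,hz))]
def J2W(p,X): 
    c,s=np.cos(p[2]),np.sin(p[2]); X=np.array(X,float)/1000; return np.array([p[0]+c*X[0]-s*X[1],p[1]+s*X[0]+c*X[1],X[2]])
f=lambda p:np.concatenate([proj(q,J2W(p,g(p[3]*1000)))[0]-u for q,u,g in obs])
r=least_squares(f,[.55,0,0,.02],loss='soft_l1'); p=r.x
print('jig',p, 'yawdeg',np.degrees(p[2])); print(f(p).reshape(-1,2).round(1).tolist())
print('circle tri',tri(ray(*obs[6][:2]),ray(*obs[7][:2])),'pred',J2W(p,(0,p[3]*1000-60,57)))
print('cap tri',tri(ray(*obs[10][:2]),ray(*obs[11][:2])),'pred',J2W(p,(hx,-230,hz)))
g=J2W(p,(0,p[3]*1000+97.5,53)); print('grip',g,'slat left end jig',p[3]*1000+117.5)
np.save('jig.npy',p)
E
python3 fit.py
```

```text
jig [ 0.4479871  -0.10289069 -0.08253073  0.00232644] yawdeg -4.728662276025206
[[-0.6, -1.3], [0.4, -0.4], [-0.9, -0.2], [-0.5, 0.1], [0.5, 0.1], [0.4, -2.0], [-0.2, 0.3], [0.2, 1.3], [-0.5, 0.2], [0.0, 0.2], [-0.2, 0.1], [0.9, 1.2]]
circle tri [ 0.4424869  -0.15994797  0.06280925] pred [ 0.44323266 -0.16036795  0.057     ]
cap tri [ 0.49748774 -0.33612816  0.08347987] pred [ 0.49928604 -0.3379196   0.0779449 ]
grip [ 0.4562165  -0.00340403  0.053     ] slat left end jig 119.82643693880512
```

```bash
cat > plan.py <<'E'
from h import *
import sys
def plan(target,yaw,n,s=None):
    s=s or read_state(); P=np.array(s['position']); y0=s['orientation'][2]; dy=(yaw-y0+180)%360-180
    print('from',P.round(4),np.round(s['orientation'],2),'dyaw',round(dy,2))
    D=(np.array(target)-P)*1000/n; ps=np.radians(y0)
    for i in range(n):
        # axes as they stand at the row's start
        tx=np.array([np.cos(ps),np.sin(ps),0]);ty=np.array([np.sin(ps),-np.cos(ps),0])
        print('{"x":%.1f,"y":%.1f,"z":%.1f,"yaw":%.2f},'%(D@tx,D@ty,-D[2],-dy/n),end=''); ps+=np.radians(dy/n)
    print()
if __name__=='__main__':
    a=[float(v) for v in sys.argv[1:]]; plan(a[:3],a[3],int(a[4]))
E
python3 - <<'E'
from fit import *
for z in(0,.1,.2): print('vase',z,atz(pt,(108,190),z), atz(ps,(149,115),z))
E
python3 plan.py .449 .02 .2 85.3 14
```

```text
jig [ 0.4479871  -0.10289069 -0.08253073  0.00232644] yawdeg -4.728662276025206
[[-0.6, -1.3], [0.4, -0.4], [-0.9, -0.2], [-0.5, 0.1], [0.5, 0.1], [0.4, -2.0], [-0.2, 0.3], [0.2, 1.3], [-0.5, 0.2], [0.0, 0.2], [-0.2, 0.1], [0.9, 1.2]]
circle tri [ 0.4424869  -0.15994797  0.06280925] pred [ 0.44323266 -0.16036795  0.057     ]
cap tri [ 0.49748774 -0.33612816  0.08347987] pred [ 0.49928604 -0.3379196   0.0779449 ]
grip [ 0.4562165  -0.00340403  0.053     ] slat left end jig 119.82643693880512
vase 0 [0.50349543 0.48082914 0.        ] [0.6570414  0.66357428 0.        ]
vase 0.1 [0.4763319 0.4455303 0.1      ] [0.55145442 0.53553362 0.1       ]
vase 0.2 [0.44916837 0.41023146 0.2       ] [0.44586744 0.40749295 0.2       ]
from [0.2818 0.5579 0.2313] [180.   -0.  153.2] dyaw -67.9
{"x":-28.0,"y":-28.9,"z":2.2,"yaw":4.85},{"x":-30.3,"y":-26.4,"z":2.2,"yaw":4.85},{"x":-32.5,"y":-23.8,"z":2.2,"yaw":4.85},{"x":-34.3,"y":-20.9,"z":2.2,"yaw":4.85},{"x":-36.0,"y":-18.0,"z":2.2,"yaw":4.85},{"x":-37.4,"y":-14.9,"z":2.2,"yaw":4.85},{"x":-38.5,"y":-11.6,"z":2.2,"yaw":4.85},{"x":-39.4,"y":-8.4,"z":2.2,"yaw":4.85},{"x":-39.9,"y":-5.0,"z":2.2,"yaw":4.85},{"x":-40.2,"y":-1.6,"z":2.2,"yaw":4.85},{"x":-40.2,"y":1.8,"z":2.2,"yaw":4.85},{"x":-39.9,"y":5.2,"z":2.2,"yaw":4.85},{"x":-39.3,"y":8.5,"z":2.2,"yaw":4.85},{"x":-38.4,"y":11.8,"z":2.2,"yaw":4.85},
```

```bash
python3 -m jog '[{"x":-28,"y":-29,"z":0,"yaw":4.85},{"x":-30,"y":-26.5,"z":0,"yaw":4.85},{"x":-32.5,"y":-24,"z":0,"yaw":4.85},{"x":-34,"y":-21,"z":0,"yaw":4.85},{"x":-36,"y":-18,"z":0,"yaw":4.85},{"x":-37.5,"y":-15,"z":0,"yaw":4.85},{"x":-38.5,"y":-11.5,"z":0,"yaw":4.85}]' 0 25
python3 -m jog '[{"x":-39.4,"y":-8.4,"z":4,"yaw":4.85},{"x":-39.9,"y":-5.0,"z":4,"yaw":4.85},{"x":-40.2,"y":-1.6,"z":4,"yaw":4.85},{"x":-40.2,"y":1.8,"z":4,"yaw":4.85},{"x":-39.9,"y":5.2,"z":4,"yaw":4.85},{"x":-39.3,"y":8.5,"z":4,"yaw":4.85},{"x":-38.4,"y":11.8,"z":4,"yaw":4.85},{"x":0,"y":0,"z":0,"yaw":0}]'
python3 - <<'E'
from h import *
s,p=snap('wrist','w1.png'); s2,_=snap('scene'); print(s['t'],s['position'],s['orientation'],s['joint_vel'].round(1))
for k in ['slat','circle','point_tip','jig']: print(k,[([round(float(v)) for v in b['box']],round(float(b['p']),2)) for b in models.boxes_of(p,k)[:2]])
P=np.load('jig.npy')
def J2W(p,X):
    c,s=np.cos(p[2]),np.sin(p[2]); X=np.array(X,float)/1000; return np.array([p[0]+c*X[0]-s*X[1],p[1]+s*X[0]+c*X[1],X[2]])
e=P[3]*1000+117.5
for X in [(-13.5,e,57),(13.5,e,57),(13.5,80,57),(-13.5,80,57),(-48,105,12),(58,105,12),(0,e-20,57)]: print(X,proj(p,J2W(P,X),s).round(1))
E
```

```text
t: 2.1
position: [0.3651, 0.2873, 0.2315]
orientation: [180.0, -0.0, 119.0]
wrist_force: [1.3, -0.1, 0.2]
grip_width: 1.0
finger_force: 0.0
t: 2.9
position: [0.4491, 0.0148, 0.2034]
orientation: [179.9, 0.1, 84.7]
wrist_force: [0.1, -0.1, -0.2]
grip_width: 0.996
finger_force: 0.0
2.9 [0.44909496 0.01479361 0.20339415] [1.79933265e+02 8.59443387e-02 8.47404734e+01] [-2.8 -0.5 -4.9  0.2 -0.9  0.9 -1.4]
slat [([253, 177, 277, 307], 0.85)]
circle []
point_tip []
jig [([227, 178, 334, 348], 0.88), ([173, 308, 207, 344], 0.29)]
(-13.5, np.float64(119.82643693880512), 57) [[251.3 178.4]]
(13.5, np.float64(119.82643693880512), 57) [[275.1 178.2]]
(13.5, 80, 57) [[274.6 210.6]]
(-13.5, 80, 57) [[251.8 210.8]]
(-48, 105, 12) [[225.7 180.2]]
(58, 105, 12) [[306.3 179.5]]
(0, np.float64(99.82643693880512), 57) [[263.2 194.9]]
```

View pics/w1.png

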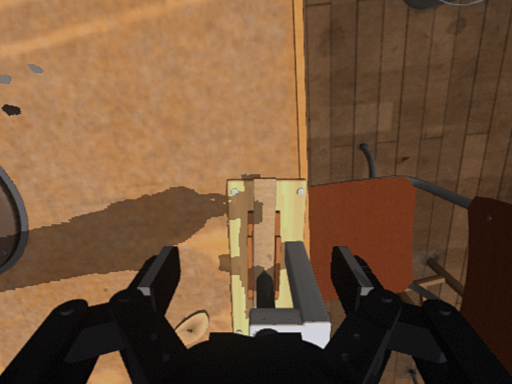

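The wrist view shows the slat's left end at u≈252–277, row 178. That is about 1.8 px (2 mm) in +x from the prediction. I'll descend and check again from closer.

```bash
python3 plan.py .458 -.0035 .11 85.3 4
```

```text
from [0.4481 0.0212 0.2034] [-1.800e+02 -2.000e-02  8.545e+01] dyaw -0.15
{"x":-5.9,"y":3.0,"z":23.3,"yaw":0.04},{"x":-5.9,"y":3.0,"z":23.3,"yaw":0.04},{"x":-5.9,"y":3.0,"z":23.3,"yaw":0.04},{"x":-5.9,"y":3.0,"z":23.3,"yaw":0.04},
```

```bash
python3 -m jog '[{"x":-5.9,"y":3,"z":23.3},{"x":-5.9,"y":3,"z":23.3},{"x":-5.9,"y":3,"z":23.3},{"x":-5.9,"y":3,"z":23.3},{"x":0},{"x":0},{"x":0}]'
cat > look.py <<'E'
from h import *
import sys
P=np.load('jig.npy')
def J2W(p,X):
    c,s=np.cos(p[2]),np.sin(p[2]); X=np.array(X,float)/1000; return np.array([p[0]+c*X[0]-s*X[1],p[1]+s*X[0]+c*X[1],X[2]])
E
python3 - <<'E'
from look import *
s,p=snap('wrist','w2.png'); print(s['t'],s['position'],s['orientation'])
print('slat',[b['box'] for b in models.boxes_of(p,'slat')[:1]])
e=P[3]*1000+117.5
for X in [(-13.5,e,57),(13.5,e,57),(13.5,e-20,57),(-13.5,e-20,57),(-48,105,12),(58,105,12)]: print(X,proj(p,J2W(P,X),s).round(1))
E
```

```text
3.2 [0.44809245 0.02115826 0.20336462] [-1.79999918e+02 -2.49428171e-02  8.54469720e+01]
slat [[253.8, 182.8, 278.5, 315.1]]
(-13.5, np.float64(119.82643693880512), 57) [[252.9 183.9]]
(13.5, np.float64(119.82643693880512), 57) [[276.4 183.9]]
(13.5, np.float64(99.82643693880512), 57) [[275.9 200.3]]
(-13.5, np.float64(99.82643693880512), 57) [[252.9 200.3]]
(-48, 105, 12) [[227.  184.7]]
(58, 105, 12) [[307.1 185. ]]invalid input
```

View pics/w2.png

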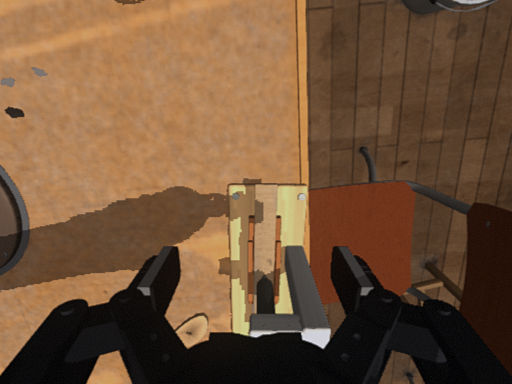

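The rows were refused because they need all four keys. The picture is from the same place: the slat is at u 253.8–278.5, about +1.5 mm in x.

```bash
python3 -m jog '[{"x":-5.9,"y":3,"z":23.3,"yaw":0},{"x":-5.9,"y":3,"z":23.3,"yaw":0},{"x":-5.9,"y":3,"z":23.3,"yaw":0},{"x":-5.9,"y":3,"z":23.3,"yaw":0},{"x":0,"y":0,"z":0,"yaw":0},{"x":0,"y":0,"z":0,"yaw":0},{"x":0,"y":0,"z":0,"yaw":0}]'
python3 - <<'E'
from look import *
s,p=snap('wrist','w3.png'); print(s['t'],s['position'],s['orientation'])
print('slat',[b['box'] for b in models.boxes_of(p,'slat')[:1]])
e=P[3]*1000+117.5
for X in [(-13.5,e,57),(13.5,e,57),(13.5,e-20,57),(-13.5,e-20,57),(-48,105,12),(58,105,12)]: print(X,proj(p,J2W(P,X),s).round(1))
cv2.imwrite('pics/w3c.png',cv2.resize(p['pixels'][140:300,160:360],None,fx=3,fy=3,interpolation=2))
E
```

```text
t: 4.0
position: [0.4589, -0.004, 0.1111]
orientation: [179.9, -0.0, 85.3]
wrist_force: [0.1, 0.7, 0.6]
grip_width: 1.0
finger_force: 0.0
4.0 [ 0.45890949 -0.00404758  0.11114582] [ 1.79920340e+02 -3.59428182e-02  8.53365526e+01]
slat [[238.8, 185.0, 271.6, 334.2]]
(-13.5, np.float64(119.82643693880512), 57) [[235.5 188.1]]
(13.5, np.float64(119.82643693880512), 57) [[269.8 188.1]]
(13.5, np.float64(99.82643693880512), 57) [[269.4 211.7]]
(-13.5, np.float64(99.82643693880512), 57) [[236.  211.7]]
(-48, 105, 12) [[203.2 188.6]]
(58, 105, 12) [[313.1 188.7]]
```

View pics/w3c.png

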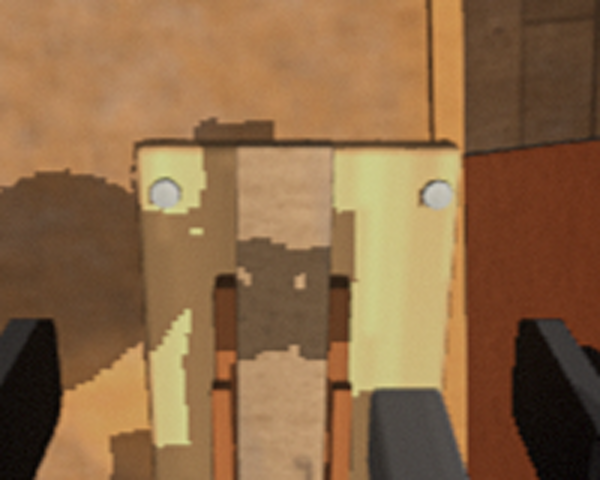

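The slat's end is at row 189, with its centre at u≈254.9 against the finger mid-plane at 255.8. The gripper is therefore about 1 mm too far in +x. I'll descend with that correction and then grip.

```bash
python3 -m jog '[{"x":0,"y":-1,"z":20,"yaw":0},{"x":0,"y":0,"z":25,"yaw":0},{"x":0,"y":0,"z":20,"yaw":0},{"x":0,"y":0,"z":11,"yaw":0},{"x":0,"y":0,"z":0,"yaw":0},{"x":0,"y":0,"z":0,"yaw":0}]'
python3 -m jog '[{"x":0,"y":0,"z":0,"yaw":0},{"x":0,"y":0,"z":0,"yaw":0},{"x":0,"y":0,"z":0,"yaw":0},{"x":0,"y":0,"z":0,"yaw":0},{"x":0,"y":0,"z":0,"yaw":0},{"x":0,"y":0,"z":0,"yaw":0},{"x":0,"y":0,"z":0,"yaw":0},{"x":0,"y":0,"z":0,"yaw":0}]' 255 25
```

```text
t: 4.7
position: [0.4577, -0.0045, 0.0348]
orientation: [180.0, -0.0, 85.3]
wrist_force: [-0.4, 0.6, 0.5]
grip_width: 1.0
finger_force: 0.0
t: 5.5
position: [0.4575, -0.0044, 0.0342]
orientation: [180.0, -0.0, 85.3]
wrist_force: [-0.8, 0.8, 4.1]
grip_width: 0.304
finger_force: 28.8
```

```bash
python3 -m jog '[{"x":8,"y":0,"z":0,"yaw":0},{"x":9,"y":0,"z":0,"yaw":0},{"x":9,"y":0,"z":0,"yaw":0},{"x":9,"y":0,"z":0,"yaw":0},{"x":9,"y":0,"z":0,"yaw":0},{"x":6,"y":0,"z":0,"yaw":0},{"x":0,"y":0,"z":0,"yaw":0},{"x":0,"y":0,"z":0,"yaw":0}]'
python3 - <<'E'
from look import *
_,p=snap('scene','s2.png'); _,q=snap('top','t2.png'); s,w=snap('wrist','w4.png'); print(s['position'],s['grip_width'],s['wrist_force'],s['finger_force'])
for n,i in (('s',p),('t',q),('w',w)):
  for k in ('circle','slat','point_tip','point'): print(n,k,[([round(float(v),1) for v in b['box']],round(float(b['p']),2)) for b in models.boxes_of(i,k)[:2]])
for i in (p,q): print(proj(i,J2W(P,(0,0,57))),proj(i,J2W(P,(0,0,60))),proj(i,J2W(P,(0,-7.7,57))))
a=p['pixels'][185:235,285:335];b=q['pixels'][185:215,280:340]
o=np.hstack([cv2.resize(a,(400,400),interpolation=2),cv2.resize(b,(400,200),interpolation=2) if 0 else np.vstack([cv2.resize(b,(400,200),interpolation=2),cv2.resize(w['pixels'][150:350,156:356],(400,400))[:200]])])
cv2.imwrite('pics/c2.png',o)
E
```

```text
t: 6.3
position: [0.4614, 0.046, 0.0341]
orientation: [180.0, -0.0, 85.4]
wrist_force: [0.3, 2.0, 0.9]
grip_width: 0.309
finger_force: 28.5
[0.46140626 0.04542997 0.03410202] 0.3087575196358787 [-0.65675277  0.89846291  0.76505197] 28.453524112701416
s circle []
s slat [([255.7, 191.2, 316.0, 228.4], 0.68)]
s point_tip []
s point [([255.0, 190.3, 318.6, 228.8], 0.34)]
t circle []
t slat [([251.6, 193.1, 313.3, 205.7], 0.92)]
t point_tip [([142.8, 197.6, 157.6, 207.6], 0.49)]
t point []
w circle []
w slat [([230.0, 229.0, 279.7, 334.8], 0.58)]
w point_tip []
w point []
[[294.72822542 214.87740397]] [[294.79257516 214.11361951]] [[297.06512099 216.12943503]]
[[292.60983593 199.66353753]] [[292.68944793 199.43092971]] [[295.14378291 199.82486141]]
```

View pics/c2.png

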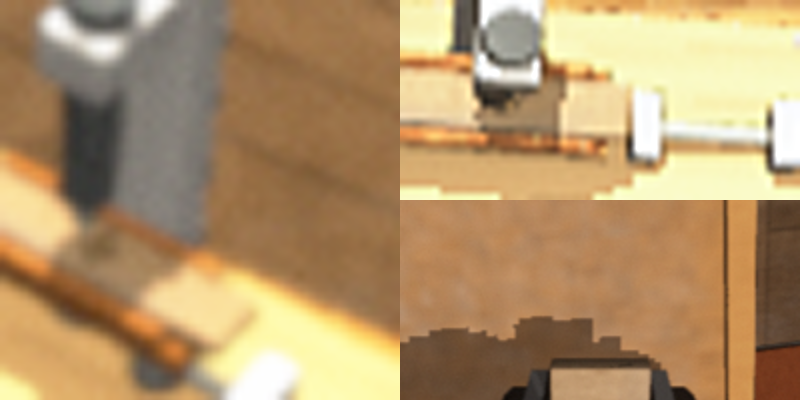

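In the scene crop the circle is at about (297, 215), some 7–8 mm right of the pin tip at about (295.5, 213). That agrees with the estimate. I'll move the remaining 7.5 mm, release, back off, and check from the robot's side with the wrist camera.

```bash
python3 -m jog '[{"x":3.5,"y":0,"z":0,"yaw":0},{"x":4,"y":0,"z":0,"yaw":0},{"x":0,"y":0,"z":0,"yaw":0},{"x":0,"y":0,"z":0,"yaw":0},{"x":0,"y":0,"z":0,"yaw":0}]'
python3 -m jog '[{"x":0,"y":0,"z":0,"yaw":0},{"x":0,"y":0,"z":0,"yaw":0},{"x":0,"y":0,"z":0,"yaw":0},{"x":0,"y":0,"z":0,"yaw":0},{"x":0,"y":0,"z":0,"yaw":0}]' 0
python3 -m jog '[{"x":0,"y":0,"z":-25,"yaw":0},{"x":0,"y":0,"z":-45,"yaw":0},{"x":0,"y":0,"z":-45,"yaw":0},{"x":0,"y":0,"z":-20,"yaw":0},{"x":0,"y":0,"z":0,"yaw":0},{"x":0,"y":0,"z":0,"yaw":0}]'
python3 - <<'E'
from look import *
s,p=snap('wrist'); T=p['T_tool_cam']; print(np.round(T,4),p['fx']); R,t=cam(p,s); print('cam',-R.T@t)
print('jig origin px from tool at:')
for tx in (.33,.36,.40):
  for ty in (-.2,-.17):
    for tz in (.15,.2):
        d=dict(s); d['position']=np.array([tx,ty,tz]); R,t=cam(p,d); print(tx,ty,tz,'cam',(-R.T@t).round(3),proj(p,[J2W(P,(0,0,57)),J2W(P,(0,0,78)),J2W(P,(0,0,162))],d).round(0).tolist())
E
```

```text
t: 7.55
position: [0.462, 0.0531, 0.0341]
orientation: [180.0, -0.0, 85.3]
wrist_force: [0.0, 2.2, 0.7]
grip_width: 0.306
finger_force: 28.4
t: 8.05
position: [0.462, 0.0527, 0.0341]
orientation: [180.0, 0.0, 85.3]
wrist_force: [-0.0, -0.0, -0.5]
grip_width: 1.002
finger_force: 0.0
t: 8.65
position: [0.4619, 0.053, 0.1691]
orientation: [180.0, -0.0, 85.3]
wrist_force: [-0.4, 0.6, -0.8]
grip_width: 0.998
finger_force: 0.0
[[ 0.     -0.9462 -0.3235  0.0836]
 [ 1.     -0.      0.     -0.001 ]
 [-0.     -0.3235  0.9462 -0.1444]
 [ 0.      0.      0.      1.    ]] 265.1158014926788
cam [0.46766511 0.13637248 0.31350417]
jig origin px from tool at:
0.33 -0.2 0.15 cam [ 0.336 -0.117  0.294] [[390.0, 74.0], [403.0, 71.0], [504.0, 49.0]]
0.33 -0.2 0.2 cam [ 0.336 -0.117  0.344] [[366.0, 79.0], [375.0, 77.0], [432.0, 65.0]]
0.33 -0.17 0.15 cam [ 0.336 -0.087  0.294] [[387.0, 112.0], [400.0, 113.0], [490.0, 119.0]]
0.33 -0.17 0.2 cam [ 0.336 -0.087  0.344] [[364.0, 110.0], [373.0, 111.0], [426.0, 115.0]]
0.36 -0.2 0.15 cam [ 0.366 -0.117  0.294] [[353.0, 77.0], [363.0, 74.0], [435.0, 55.0]]
0.36 -0.2 0.2 cam [ 0.366 -0.117  0.344] [[336.0, 82.0], [342.0, 80.0], [384.0, 69.0]]
0.36 -0.17 0.15 cam [ 0.366 -0.087  0.294] [[352.0, 115.0], [361.0, 116.0], [427.0, 124.0]]
0.36 -0.17 0.2 cam [ 0.366 -0.087  0.344] [[335.0, 113.0], [341.0, 114.0], [380.0, 118.0]]
0.4 -0.2 0.15 cam [ 0.406 -0.117  0.294] [[304.0, 81.0], [309.0, 79.0], [345.0, 63.0]]
0.4 -0.2 0.2 cam [ 0.406 -0.117  0.344] [[296.0, 85.0], [299.0, 84.0], [320.0, 75.0]]
0.4 -0.17 0.15 cam [ 0.406 -0.087  0.294] [[305.0, 119.0], [310.0, 120.0], [344.0, 131.0]]
0.4 -0.17 0.2 cam [ 0.406 -0.087  0.344] [[296.0, 116.0], [300.0, 117.0], [320.0, 123.0]]
```

```bash
python3 -m jog '[{"x":0,"y":-30,"z":0,"yaw":0},{"x":0,"y":-45,"z":0,"yaw":0},{"x":0,"y":-40,"z":0,"yaw":0},{"x":-20,"y":-16,"z":0,"yaw":0},{"x":-40,"y":0,"z":15,"yaw":0},{"x":-45,"y":5,"z":25,"yaw":0},{"x":-45,"y":5,"z":20,"yaw":0},{"x":-40,"y":5,"z":15,"yaw":0}]'
python3 -m jog '[{"x":-35,"y":5,"z":10,"yaw":0},{"x":-15,"y":2,"z":4,"yaw":0},{"x":0,"y":0,"z":0,"yaw":0},{"x":0,"y":0,"z":0,"yaw":0},{"x":0,"y":0,"z":0,"yaw":0}]'
python3 - <<'E'
from look import *
s,p=snap('wrist','w5.png'); print(s['position'],s['orientation'])
for k in ('circle','slat','point_tip','point'): print(k,[([round(float(v),1) for v in b['box']],round(float(b['p']),2)) for b in models.boxes_of(p,k)[:2]])
pr=proj(p,[J2W(P,(0,0,57)),J2W(P,(0,0,60)),J2W(P,(0,0,78)),J2W(P,(0,10,57)),J2W(P,(10,0,57))],s); print(pr.round(1))
c=pr[0].round().astype(int)-[40,30]; c=np.maximum(c,0);print('crop origin',c)
cv2.imwrite('pics/w5c.png',cv2.resize(p['pixels'][c[1]:c[1]+60,c[0]:c[0]+80],None,fx=10,fy=10,interpolation=2))
E
```

```text
t: 9.5
position: [0.3295, -0.1229, 0.095]
orientation: [-179.9, 0.0, 85.3]
wrist_force: [0.6, 1.6, 0.2]
grip_width: 1.001
finger_force: 0.0
t: 10.0
position: [0.3333, -0.1708, 0.0822]
orientation: [-179.9, -0.1, 85.4]
wrist_force: [0.7, -0.8, -0.3]
grip_width: 1.0
finger_force: 0.0
[ 0.33327011 -0.17082837  0.08217041] [-1.79910152e+02 -6.79591801e-02  8.53584280e+01]
circle [([424.3, 106.3, 443.1, 124.4], 0.57)]
slat [([395.6, 0.0, 483.6, 203.0], 0.56)]
point_tip [([438.3, 112.3, 447.4, 122.6], 0.58)]
point []
[[434.2 114.6]
 [437.4 114.8]
 [459.1 116.1]
 [437.8  97.2]
 [450.5 114.6]]
crop origin [394  85]
```

View pics/w5c.png

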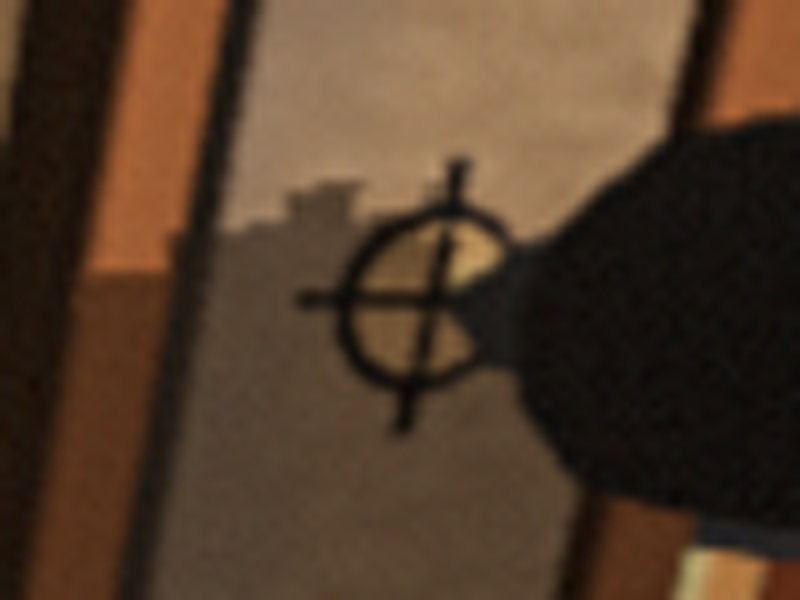

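The circle centre is at about (437.1, 114.8) and the pin apex at about (439.0, 115.2). The expected parallax for 3 mm of height is (+3.2, +0.2), so the circle is under the point to within about 1 mm. The slat is done and lies free in the channel. Next is the lever.

```bash
python3 - <<'E'
from look import *
P[0]+=.0017; np.save('jig.npy',P)
from plan import plan
hx,hz=90*np.sin(.9),22+90*np.cos(.9)
g=J2W(P,(hx,-198,hz)); print('handle',g); g[2]=.15; plan(g,85.3,8)
E
```

```text
handle [ 0.50362402 -0.30602852  0.0779449 ]
from [ 0.334  -0.1711  0.0827] [ 1.7999e+02 -7.0000e-02  8.5390e+01] dyaw -0.09
{"x":-15.1,"y":22.5,"z":-8.4,"yaw":0.01},{"x":-15.1,"y":22.5,"z":-8.4,"yaw":0.01},{"x":-15.1,"y":22.5,"z":-8.4,"yaw":0.01},{"x":-15.1,"y":22.5,"z":-8.4,"yaw":0.01},{"x":-15.1,"y":22.5,"z":-8.4,"yaw":0.01},{"x":-15.1,"y":22.5,"z":-8.4,"yaw":0.01},{"x":-15.1,"y":22.5,"z":-8.4,"yaw":0.01},{"x":-15.1,"y":22.5,"z":-8.4,"yaw":0.01},
```

```bash
python3 -m jog '[{"x":-20,"y":0,"z":-22,"yaw":0},{"x":-30,"y":5,"z":-25,"yaw":0},{"x":-30,"y":20,"z":-20,"yaw":0},{"x":-25,"y":40,"z":0,"yaw":0},{"x":-16,"y":45,"z":0,"yaw":0},{"x":0,"y":40,"z":0,"yaw":0},{"x":0,"y":30,"z":0,"yaw":0},{"x":0,"y":0,"z":0,"yaw":0}]'
python3 -m jog '[{"x":0,"y":0,"z":0,"yaw":0},{"x":0,"y":0,"z":0,"yaw":0}]'
python3 - <<'E'
from look import *
s,p=snap('wrist','w6.png'); print(s['position'],s['orientation'])
for k in ('handle_mid','cam_lever'): print(k,[([round(float(v),1) for v in b['box']],round(float(b['p']),2)) for b in models.boxes_of(p,k)[:2]])
hx,hz=90*np.sin(.9),22+90*np.cos(.9)
for X in [(hx,-198,hz),(hx-7,-164,hz),(hx+7,-164,hz),(hx-9,-230,hz),(hx+9,-230,hz),(hx,-156,hz),(0,-160,22),(hx+10,-198,hz),(hx,-198,hz+10)]: print(np.round(X),proj(p,J2W(P,X),s).round(1))
E
```

```text
t: 11.05
position: [0.5075, -0.3059, 0.1487]
orientation: [180.0, -0.0, 85.6]
wrist_force: [0.0, 0.2, -0.4]
grip_width: 1.001
finger_force: 0.0
t: 11.25
position: [0.5022, -0.3071, 0.1493]
orientation: [-179.9, -0.1, 85.3]
wrist_force: [-0.4, 0.2, -1.0]
grip_width: 0.997
finger_force: 0.0
[ 0.50215869 -0.30705577  0.14929233] [-1.79938535e+02 -5.93232862e-02  8.52698130e+01]
handle_mid [([170.2, 26.9, 263.6, 239.3], 0.84)]
cam_lever [([173.4, 26.1, 264.0, 241.0], 0.92)]
[  70. -198.   78.] [[257.8 203.3]]
[  63. -164.   78.] [[249.5 165. ]]
[  77. -164.   78.] [[266.3 165. ]]
[  61. -230.   78.] [[247.7 236.2]]
[  79. -230.   78.] [[267.5 236.2]]
[  70. -156.   78.] [[257.9 155.4]]
[   0 -160   22] [[188.6 149.1]]
[  80. -198.   78.] [[269.2 203.3]]
[  70. -198.   88.] [[257.9 207.6]]
```

View pics/w6.png

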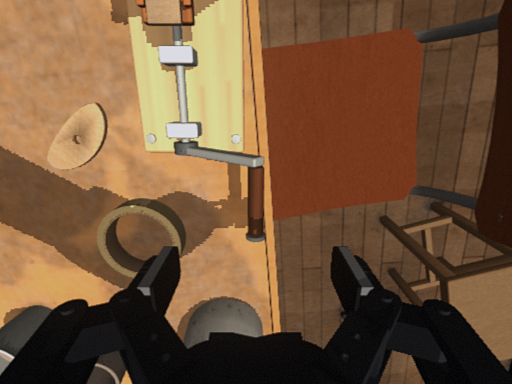

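The handle bar is at u≈249–264, rows 165–240, against a predicted centre of u 257.8, so about 1 mm further toward the robot. There is a grey object near (225, 320), and I'll check its clearance.

```bash
python3 - <<'E'
from look import *
s,p=snap('wrist'); _,t=snap('top'); _,c=snap('scene')
for z in (0,.05,.1,.15): print(z,'wrist dome near edge',atz(p,(225,297),z,s).round(3),'top body',atz(t,(428,203),z).round(3),'top leftedge',atz(t,(407,205),z).round(3),'scene left edge',atz(c,(421,297),z).round(3))
from plan import plan
hx,hz=90*np.sin(.9),22+90*np.cos(.9)
g=J2W(P,(hx-1,-199,hz)); g[2]=.060; plan(g,85.3,4)
# lever arc in tool axes, per-step relative (tool y = +jig x, tool z = down)
P0=None
for th in np.arange(.9,-.11,-.1):
    q=np.array([90*np.sin(th),22+90*np.cos(th)])
    if P0 is not None: print(round(th,2),'y %.1f z %.1f'%(q[0]-P0[0],-(q[1]-P0[1])))
    P0=q
E
```

```text
0 wrist dome near edge [ 0.448 -0.467  0.   ] top body [ 0.444 -0.535  0.   ] top leftedge [ 0.438 -0.469  0.   ] scene left edge [ 0.425 -0.472  0.   ]
0.05 wrist dome near edge [ 0.458 -0.426  0.05 ] top body [ 0.432 -0.515  0.05 ] top leftedge [ 0.427 -0.451  0.05 ] scene left edge [ 0.385 -0.471  0.05 ]
0.1 wrist dome near edge [ 0.468 -0.385  0.1  ] top body [ 0.421 -0.494  0.1  ] top leftedge [ 0.416 -0.433  0.1  ] scene left edge [ 0.346 -0.47   0.1  ]
0.15 wrist dome near edge [ 0.479 -0.343  0.15 ] top body [ 0.41  -0.474  0.15 ] top leftedge [ 0.405 -0.415  0.15 ] scene left edge [ 0.306 -0.468  0.15 ]
from [ 0.503  -0.3072  0.1496] [ 1.7999e+02 -6.0000e-02  8.5280e+01] dyaw 0.02
{"x":0.0,"y":-0.1,"z":22.4,"yaw":-0.00},{"x":0.0,"y":-0.1,"z":22.4,"yaw":-0.00},{"x":0.0,"y":-0.1,"z":22.4,"yaw":-0.00},{"x":0.0,"y":-0.1,"z":22.4,"yaw":-0.00},
0.8 y -5.9 z -6.8
0.7 y -6.6 z -6.1
0.6 y -7.2 z -5.4
0.5 y -7.7 z -4.7
0.4 y -8.1 z -3.9
0.3 y -8.5 z -3.1
0.2 y -8.7 z -2.2
0.1 y -8.9 z -1.3
0.0 y -9.0 z -0.4
-0.1 y -9.0 z 0.4
```

```bash
python3 -m jog '[{"x":0,"y":0,"z":20,"yaw":0},{"x":0,"y":0,"z":30,"yaw":0},{"x":0,"y":0,"z":25,"yaw":0},{"x":0,"y":0,"z":14,"yaw":0},{"x":0,"y":0,"z":0,"yaw":0},{"x":0,"y":0,"z":0,"yaw":0}]'
python3 -m jog '[{"x":0,"y":0,"z":0,"yaw":0},{"x":0,"y":0,"z":0,"yaw":0},{"x":0,"y":0,"z":0,"yaw":0},{"x":0,"y":0,"z":0,"yaw":0},{"x":0,"y":0,"z":0,"yaw":0},{"x":0,"y":0,"z":0,"yaw":0},{"x":0,"y":0,"z":0,"yaw":0},{"x":0,"y":0,"z":0,"yaw":0}]' 255 50
```

```text
t: 12.15
position: [0.5034, -0.3076, 0.061]
orientation: [180.0, -0.0, 85.3]
wrist_force: [-0.1, -0.9, 0.1]
grip_width: 0.999
finger_force: 0.0
t: 12.95
position: [0.5026, -0.307, 0.0606]
orientation: [-179.9, -0.1, 85.3]
wrist_force: [-2.8, 1.4, 5.4]
grip_width: 0.145
finger_force: 48.6
```

```bash
python3 -m jog '[{"x":0,"y":-3,"z":-3.4,"yaw":0},{"x":0,"y":-2.9,"z":-3.4,"yaw":0},{"x":0,"y":-6.6,"z":-6.1,"yaw":0},{"x":0,"y":-7.2,"z":-5.4,"yaw":0},{"x":0,"y":-7.7,"z":-4.7,"yaw":0},{"x":0,"y":-8.1,"z":-3.9,"yaw":0},{"x":0,"y":0,"z":0,"yaw":0},{"x":0,"y":0,"z":0,"yaw":0}]'
python3 -m jog '[{"x":0,"y":-8.5,"z":-3.1,"yaw":0},{"x":0,"y":-8.7,"z":-2.2,"yaw":0},{"x":0,"y":-8.9,"z":-1.3,"yaw":0},{"x":0,"y":-5,"z":-0.3,"yaw":0},{"x":0,"y":-3.5,"z":-0.1,"yaw":0},{"x":0,"y":0,"z":0,"yaw":0},{"x":0,"y":0,"z":0,"yaw":0},{"x":0,"y":0,"z":0,"yaw":0}]'
python3 - <<'E'
from look import *
s,p=snap('wrist','w7.png'); print(s)
c,q=np.cos(P[2]),np.sin(P[2]); d=np.array(s['position'])-[P[0],P[1],0]; print('tool in jig',(c*d[0]+q*d[1])*1e3,(-q*d[0]+c*d[1])*1e3,d[2]*1e3+19)
_,a=snap('scene','s7.png'); _,b=snap('top','t7.png')
a=a['pixels'][175:265,255:375];b=b['pixels'][180:225,255:375]
cv2.imwrite('pics/c7.png',np.vstack([cv2.resize(a,(720,400),interpolation=2),cv2.resize(b,(720,200),interpolation=2)]))
E
```

```text
t: 13.75
position: [0.471, -0.3043, 0.089]
orientation: [179.7, 0.0, 85.4]
wrist_force: [6.7, 0.9, 2.0]
grip_width: 0.141
finger_force: 49.0
t: 14.55
position: [0.4404, -0.302, 0.0984]
orientation: [179.3, 0.0, 85.4]
wrist_force: [11.5, 5.5, 21.3]
grip_width: 0.143
finger_force: 50.9
{'t': 14.55, 'q': array([ -1.08070477,  27.91553215,  40.13469177, 114.33359295,
       -25.3935683 ,  45.83334477,  49.11900566]), 'joint_vel': array([ 0.00809271, -0.07398429,  0.09946273,  0.00493208, -0.03389569,
       -0.02422978, -0.00878064]), 'tau': array([  5.66737756, -36.54136062,  12.15956122, -10.0890094 ,
         3.32253255,   1.03653654,   0.21806058]), 'position': array([ 0.44038572, -0.30197624,  0.09841204]), 'orientation': array([1.79255154e+02, 3.71124542e-02, 8.54222466e+01]), 'wrist_force': array([11.47426923,  5.45298801, 21.31639684]), 'moment': array([ 1.12816025, -2.67325449, -0.2020476 ]), 'finger_force': 50.91124713420868, 'grip_width': 0.14319781824590616}
tool in jig 7.142312253560006 -199.17469121408158 117.412038262956
```

View pics/c7.png

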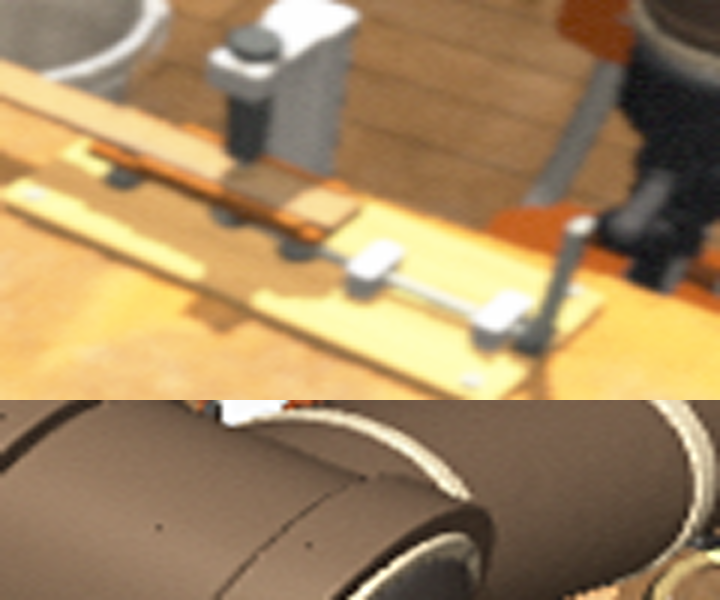

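The scene crop shows the lever nearly upright: hub at about (344.5, 250.4), arm top at about (351.7, 225). The slat is in place under the sleeve. The arm is compliant and lags about 8 mm, so I'll compute the lever angle from the picture and the tool position.

```bash
python3 - <<'E'
from look import *
_,a=snap('scene')
for th in (-.1,0,.1,.2):
    top=proj(a,J2W(P,(97*np.sin(th),-160,22+97*np.cos(th))))[0]; hub=proj(a,J2W(P,(0,-160,22)))[0]; print(th,top.round(1),hub.round(1),'diff',(top-hub).round(1))
print('obs diff',351.7-344.5,225-250.4)
for k in ('handle_mid','cam_lever','slat'): print(k,[([round(float(v),1) for v in b['box']],round(float(b['p']),2)) for b in models.boxes_of(a,k)[:2]])
E
python3 -m jog '[{"x":0,"y":-3,"z":-1,"yaw":0},{"x":0,"y":-3,"z":-1,"yaw":0},{"x":0,"y":-2,"z":-1,"yaw":0},{"x":0,"y":0,"z":0,"yaw":0},{"x":0,"y":0,"z":0,"yaw":0},{"x":0,"y":0,"z":0,"yaw":0}]'
cat > st.py <<'E'
from look import *
s=read_state(); c,q=np.cos(P[2]),np.sin(P[2]); d=np.array(s['position'])-[P[0],P[1],0]; print('tool in jig',(c*d[0]+q*d[1])*1e3,(-q*d[0]+c*d[1])*1e3,d[2]*1e3+19,s['wrist_force'],s['moment'],s['orientation'])
E
python3 st.py
```

```text
-0.1 [348.4 228.2] [344.8 250.9] diff [  3.6 -22.6]
0 [350.4 225.8] [344.8 250.9] diff [  5.5 -25.1]
0.1 [352.3 223.6] [344.8 250.9] diff [  7.4 -27.2]
0.2 [354.  221.8] [344.8 250.9] diff [  9.2 -29.1]
obs diff 7.199999999999989 -25.400000000000006
handle_mid [([307.8, 225.6, 377.9, 255.9], 0.75), ([272.1, 203.0, 312.7, 231.6], 0.4)]
cam_lever [([308.1, 223.4, 384.1, 256.0], 0.62)]
slat [([243.6, 184.9, 313.2, 227.1], 0.84), ([350.8, 272.6, 393.4, 310.4], 0.46)]
t: 15.5
position: [0.4299, -0.3011, 0.0998]
orientation: [179.5, 0.0, 85.4]
wrist_force: [8.6, 2.8, 9.5]
grip_width: 0.139
finger_force: 49.6
tool in jig -3.342793077561794 -199.1539717328316 118.78011184677929 [8.58801355 2.76674288 9.54568932] [ 0.56180608 -2.05567986 -0.00383511] [1.79529118e+02 1.96061660e-02 8.53987760e+01]
```

```bash
python3 -m jog '[{"x":0,"y":1,"z":0,"yaw":0},{"x":0,"y":0,"z":0,"yaw":0},{"x":0,"y":0,"z":0,"yaw":0},{"x":0,"y":0,"z":0,"yaw":0},{"x":0,"y":0,"z":0,"yaw":0}]'
python3 st.py; python3 - <<'E'
from look import *
_,a=snap('scene','s8.png'); s0=cv2.imread('pics/s7.png'); i0=cv2.imread('pics/scene0.png')
pts=np.array([[351.7,225.5],[349.5,233],[344.5,250.4],[338,246],[302,203]],np.float32).reshape(-1,1,2)
n,st,e=cv2.calcOpticalFlowPyrLK(cv2.cvtColor(s0,6),cv2.cvtColor(a['pixels'],6),pts,None,winSize=(9,9),maxLevel=1)
print((n-pts).reshape(-1,2).round(2).tolist(),st.ravel())
# bystanders
for k in ('wood_rib','tape_roll','slip_jar','slat'): print(k,[([round(float(v)) for v in b['box']],round(float(b['p']),2)) for b in models.boxes_of(a,k)[:1]])
# lever edge columns: centre of grey arm per row
g=a['pixels'].astype(int)
for v in range(228,246,3):
    row=g[v,338:362]; sat=row.max(1)-row.min(1); print(v,[int(x) for x in sat])
E
```

```text
t: 16.0
position: [0.4309, -0.3012, 0.0998]
orientation: [179.5, 0.0, 85.4]
wrist_force: [8.5, 2.8, 10.3]
grip_width: 0.143
finger_force: 49.7
tool in jig -2.4125901105664442 -199.1996166913332 118.81117154222206 [ 8.4835259   2.77002416 10.3168077 ] [ 0.5454084  -1.94089314 -0.03045722] [1.79535287e+02 1.88791620e-02 8.53961573e+01]
[[-1.8700000047683716, 2.2300000190734863], [-0.8100000023841858, 0.14000000059604645], [-0.009999999776482582, -0.07000000029802322], [-0.019999999552965164, -0.029999999329447746], [0.019999999552965164, -0.3700000047683716]] [1 1 1 1 1]
wood_rib [([309, 269, 326, 298], 0.89)]
tape_roll [([352, 273, 391, 311], 0.91)]
slip_jar []
slat [([244, 185, 315, 229], 0.67)]
228 [158, 163, 160, 163, 162, 161, 163, 161, 133, 73, 28, 15, 20, 31, 25, 8, 1, 4, 5, 3, 7, 6, 3, 1]
231 [139, 149, 155, 163, 165, 165, 161, 153, 108, 42, 14, 13, 21, 42, 41, 38, 14, 1, 2, 3, 2, 1, 2, 4]
234 [74, 81, 83, 97, 110, 128, 146, 146, 105, 33, 12, 32, 88, 142, 154, 145, 128, 107, 71, 37, 15, 4, 3, 8]
237 [81, 83, 83, 80, 81, 78, 85, 90, 43, 15, 23, 76, 130, 144, 152, 160, 163, 159, 144, 96, 33, 4, 2, 4]
240 [39, 26, 29, 50, 69, 80, 95, 62, 19, 13, 17, 26, 20, 35, 74, 107, 124, 140, 145, 139, 89, 42, 15, 1]
243 [0, 0, 0, 0, 4, 27, 61, 33, 14, 31, 82, 93, 88, 87, 87, 95, 114, 134, 147, 149, 152, 148, 152, 149]
```

```bash
python3 -m jog '[{"x":0,"y":1.3,"z":0,"yaw":0},{"x":0,"y":0,"z":0,"yaw":0},{"x":0,"y":0,"z":0,"yaw":0},{"x":0,"y":0,"z":0,"yaw":0},{"x":0,"y":0,"z":0,"yaw":0},{"x":0,"y":0,"z":0,"yaw":0},{"x":0,"y":0,"z":0,"yaw":0},{"x":0,"y":0,"z":0,"yaw":0}]'
python3 st.py; python3 -c "
from bench import ctrl
print(ctrl.hand_in())"
```

```text
t: 17.05
position: [0.4319, -0.3013, 0.0998]
orientation: [179.6, 0.0, 85.4]
wrist_force: [7.7, 3.7, 10.4]
grip_width: 0.14
finger_force: 49.8
tool in jig -1.3470252787380934 -199.20102210875285 118.82079182714148 [ 7.72816236  3.7310612  10.43359129] [ 0.53242852 -1.77424014 -0.09143052] [1.79555082e+02 1.10944279e-02 8.53913571e+01]
the job is handed in; nothing more can be done
None
```

The job is handed in at 17 s: I put the circle within about 1 mm of the point and released the slat in the channel; the gripper is holding the cam lever upright, to within about 0.03 rad by my estimate. I did not see the pass or fail result, and I had no direct reading of the point's travel.

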